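# Clear, top up and snap shut a case of flat bottles

### The arm

A 7-joint arm with a two-finger parallel gripper is mounted at the origin on the work surface. World frame = base frame: x ahead of the robot, y to its left, z up, the work surface at z = 0. Lengths are in m, angles in rad, forces in N, time in s.
With the tool pointing down it reaches from about 0.425 to 0.95 m from the base axis. Payload 16.7 kg.
Tool frame: the origin (TCP) lies on the centre line of the jaws, within the pads' length; the fingertips stand 8 mm ahead of it and the grasp point (between the pads) lies 11 mm behind it; z points along the fingers, y is the line along which they close (so a half turn about z gives the same grasp; the last joint's range is limited). The gripper opens to 94 mm and grips with 3 to 60 N. Pads are 16 mm wide; open, the fingers measure 119 mm over their backs; the gripper's body (75 mm by 177 mm) begins 78 mm behind the grasp point.
Start: joints at [1.014, 0.426, 0.074, 1.606, -0.034, 1.111, -0.067], TCP at [0.267, -0.62, 0.213] pointing down, gripper open.
Joint ranges: [-2.85, 2.85], [-0.5, 2.14], [-1.23, 1.37], [0.21, 2.46], [-1.02, 4.16], [0.16, 2.05], [-2.73, 2.73]. Speed limits (rad/s): [1.89, 1.89, 2.39, 2.39, 3.01, 3.01, 3.01].

### API

Orientations are given as a unit quaternion [w, x, y, z].
In Python, from rig import sense, get_image, camera_params, sign_off gives the robot as it stands.
- The arm moves only by the shell command python3 -m crank 'ROWS' [FORCE]. ROWS is JSON, a list that holds one entry, the list of rows, each a list of 7 numbers: the turn, a rotation vector about the world's x, y, z in degrees, then the shift along the world's x, y, z in mm, then the closure in counts, from 0 (fully open) to 255 (shut). In form: [[[wx, wy, wz, dx, dy, dz, gripper], ...]]. A call has 1 to 8 rows; each row is the pose to reach, as a shift and turn from the pose commanded when the call began; what a row does not reach only later rows make up. A row lasts 1/8 s, in which the tool goes at most 62.5 mm and 10.7 degrees, less where a joint would pass 70% of its speed; a pose out of reach is approached as far as the arm can. A call with a gripper value outside its range is refused whole. The fingers move at their own pace and stop on an object; FORCE is the grip in N (left out, the last holds). Time passes only in rows, so rows that repeat a pose let the fingers close. It gives the time, the measured TCP pose, the force, the opening and the grip force at its end, in the units of the state.
- sense(): the state, without advancing time (a new reading comes with each control period).
- get_image(name): name is "scene" or "side" or "wrist"; returns (picture, depth): 384x512x3 uint8, red, green, blue; 384x512 float32, m along the optical axis (not along the pixel's ray), 0 where there is no reading.
- camera_params(name): a dict with "fx", "fy", "cx", "cy" (pixels), "dist" ([k1, k2, p1, p2, k3] as OpenCV has them; the pictures are not rectified), "R" (3x3) and "t" (3): a world point X has camera coordinates R X + t; the wrist camera has in their place "T_tool_cam" (4x4, takes a point from camera to tool coordinates, whose origin is the TCP and whose axes are the flange's). Camera axes: x right, y down, z forward; pixel columns grow to the right and rows downward; lengths in m; the calibration is good to about 2 mm. A picture is of the moment at which its call begins: read the wrist's pose just before it. camera_params takes no time and is no camera call.
- sign_off(): hands the job in; it is judged then, once.
The state is a dict: "time_s": time; "joint_pos": joint angles; "qvel": joint speeds; "joint_torque": joint torques, N m; "position": TCP position; "orientation": TCP orientation; "contact_force": force on the tool from outside, world axes, zero at the start; "wrist_torque": the same for the moment, N m; "gripper_width": finger opening in m; "grasp_force": force on a finger pad.
Only numpy, scipy, OpenCV 4.12 (cv2) and the standard library are available. Lean on these libraries where they do the work, as an engineer would, in place of code of your own. Each camera call takes 0.05 s, during which the arm holds its last target. There are 200 camera calls.

### The job

Put the transport case in order: the slim round bottles in its row (one or two) do not belong there, so stand them in the returns tray, then slide each flat bottle from the bench (two or three), upright and right down to the case floor, into a gap of its own between two of the four flat bottles in the case, pushing those apart with it. When all are in, swing the lid over and press it until it snaps fully shut. Leave the case's own four flat bottles standing in it and do not disturb the other things on the bench.

Things in the scene. Friction and masses are not known exactly. Their poses are not given: they have to be found in the camera images.
- case: grey plastic case on the bench, fixed; base 314 mm long (x) by 108 wide (y) by 85 high, walls 5, floor 6 thick, inside 304 by 98. Origin: centre of its underside, z up. Four flat bottles stand in a row along x with three gaps, each narrower than a bottle, and free room at both ends, so they can be pushed apart; four and three more fit with 24 mm to spare.
- lid (a joint): lid angle: 0 shut, 2.1 open on its stop. Hinge along the case's +y rim; opens up and over to +y. A shell 314 by 108 mm, 70 deep, 0.3 kg. Leans back above about 1.2 rad, drops by itself below 0.6. Dropped, it rests at about 0.1 rad on a snap catch at the middle of its -y edge; about 8 to 12 N down on that edge takes it past the catch, which holds it at 0.
- lid_hinge (a point): on the lid's hinge line, at the middle of its length, 86 mm above the bench; its axes turn with the lid (with the lid shut they are those of the case, x along the hinge)
- lid_front (a point): on the outer face of the lid's 70 mm deep shell (the top when shut, 156 mm above the bench), at the middle of its length and 93 mm from the hinge side: the place to press. With the lid open this face looks away from the case (+y and somewhat down)
- stock0_mid (a point): bottle 0 of the row already in the case, counted from the case's -x end; stands on the case floor; x axis along the case's. Same kind as the loose refill0
- stock1_mid (a point): bottle 1 of the row in the case, counted from its -x end; as stock0
- stock2_mid (a point): bottle 2 of the row in the case, counted from its -x end; as stock0
- stock3_mid (a point): bottle 3 of the row in the case, counted from its -x end; as stock0
- refill0_mid (a point): loose (may be absent): flat white bottle, 40 mm thick (x), 90 wide (y), 138 tall (z up), 0.28 kg, smooth. Straight sides to 80 mm above the foot, then both broad faces taper steeply to a flat-sided grey cap, 18 thick (x) by 34 wide (y), from 102 to 138 mm above the foot. Foot 30 thick, its edges bevelled 5 mm. Point: its middle, 69 mm above its foot.
- refill1_mid (a point): another loose bottle on the bench, same as refill0 (may be absent)
- refill2_mid (a point): another loose bottle on the bench, same as refill0 (may be absent)
- stray0_mid (a point): stray (may be absent): slim round white bottle, 30 mm across, 125 mm tall, about 0.11 kg, with a grey screw cap 24 mm across from 98 to 125 mm above its foot; stands in the case between stock0 and stock1. Point: its middle, 62.5 mm above its foot; z up
- stray1_mid (a point): stray (may be absent): slim round white bottle, 30 mm across, 125 mm tall, about 0.11 kg, with a grey screw cap 24 mm across from 98 to 125 mm above its foot; stands in the case between stock1 and stock2. Point: its middle, 62.5 mm above its foot; z up
- stray2_mid (a point): stray (may be absent): slim round white bottle, 30 mm across, 125 mm tall, about 0.11 kg, with a grey screw cap 24 mm across from 98 to 125 mm above its foot; stands in the case between stock2 and stock3. Point: its middle, 62.5 mm above its foot; z up
- returns_tray: grey returns tray on the bench, open, 160 mm (x) by 120 mm (y) by 40 mm high, walls and floor 4 mm; fixed. Origin: centre of its underside, z up
- tape_roll: bystander: roll of brown packing tape lying flat, 104 mm across, 48 mm high; origin: centre of its underside
- round_bottle: bystander: round white bottle, 64 mm across, 150 mm tall (not to be packed); origin: centre of its underside
- small_carton: bystander: small brown carton 120 by 100 by 70 mm; origin: centre of its underside
- marker: bystander: marker pen lying on the bench, 130 mm long; origin: under its middle
- bar_scanner: bystander: hand-held bar code scanner lying on the bench, about 180 mm long; origin: under its head
- cutter: bystander: grey box cutter lying on the bench, 150 mm long; origin: under its middle
There are look-alikes about, which are no part of the job. Leave any orange or purple look-alike of the part that bears refill1_mid alone.

How it is judged:
By the outcome, as a careful person would: the job done as asked, in the order asked, and still so for the second after the job is handed in, with the robot touching nothing.
Of stray0, stray1, stray2 only 1 to 2 are there at a start; the rules pass over those that are not, and their reading is None.
Of refill0, refill1, refill2 only 2 to 3 are there at a start; the rules pass over those that are not, and their reading is None.
At some moment in a run one of refill0, refill1, refill2 may be knocked a few centimetres aside while the robot is not near it.
It also fails if it takes over 210 s, if anything falls off the work surface, if the arm or the gripper's body presses on something with over 40 N, if the wrist force passes 120 N, or if a joint passes its speed limit or range.

## Working session

There is one attempt and no reset: what is moved stays moved. The work goes in short steps, Python scripts to look and compute and a shell command to move; the robot and the scene stay as the last step left them, time stands still between calls to the robot, and variables do not carry over. Pictures are saved under pics/ and viewed, at most 14 in all, crops included, and the job is handed in when it is done.

```bash
ls; mkdir -p pics; cat > h.py <<'E'
import numpy as np, cv2
from rig import sense, get_image, camera_params, sign_off
from scipy.spatial.transform import Rotation as Rn
def cam(name, s=None):
    p=camera_params(name); K=np.array([[p['fx'],0,p['cx']],[0,p['fy'],p['cy']],[0,0,1]]); d=np.array(p['dist'])
    if name=='wrist':
        s=s or sense(); q=s['orientation']; T=np.eye(4); T[:3,:3]=Rn.from_quat([q[1],q[2],q[3],q[0]]).as_matrix(); T[:3,3]=s['position']
        M=np.linalg.inv(T@np.array(p['T_tool_cam'])); R=M[:3,:3]; t=M[:3,3]
    else: R=np.array(p['R']); t=np.array(p['t'])
    return K,d,R,t
def cloud(name, dep, s=None):
    K,d,R,t=cam(name,s); h,w=dep.shape
    uv=np.stack(np.meshgrid(np.arange(w),np.arange(h)),-1).reshape(-1,1,2).astype(np.float32)
    n=cv2.undistortPoints(uv,K,d).reshape(-1,2); z=dep.reshape(-1,1)
    P=(np.hstack([n*z,z])-t)@R
    P[z[:,0]==0]=np.nan
    return P.reshape(h,w,3)
def ray(name,uv,zp,s=None):
    K,d,R,t=cam(name,s); n=cv2.undistortPoints(np.array(uv,np.float32).reshape(-1,1,2),K,d).reshape(-1,2)
    D=np.hstack([n,np.ones((len(n),1))])@R; C=-R.T@t
    return C+D*((zp-C[2])/D[:,2])[:,None]
def snap(name,fn,crop=None,scale=1):
    s=sense(); im,dep=get_image(name); np.savez(''+fn+'.npz',im=im,dep=dep)
    c=im if crop is None else im[crop[1]:crop[3],crop[0]:crop[2]]
    cv2.imwrite('pics/'+fn+'.png',cv2.resize(c,None,fx=scale,fy=scale,interpolation=cv2.INTER_CUBIC)[:,:,::-1])
    return im,cloud(name,dep,s),s
E
python3 - <<'E'
from h import *
for n in ['scene','side']:
    im,P,s=snap(n,n+'0'); K,d,R,t=cam(n); print(n,K[0,0],-R.T@t,R[2])
a=cv2.imread('pics/scene0.png');b=cv2.imread('pics/side0.png')
cv2.imwrite('pics/s0.png',cv2.resize(a,(780,585)));cv2.imwrite('pics/d0.png',cv2.resize(b,(780,585)))
s=sense();print(s); print(camera_params('wrist')['T_tool_cam'])
E
```

```text
pics
scene 354.2055233246081 [ 1.34990828 -0.23190093  0.65277706] [-0.8018224   0.23244781 -0.55049873]
side 349.696095846661 [0.36009929 0.71673802 0.89409474] [ 0.16615035 -0.66591956 -0.72728619]
{'time_s': 0.1, 'joint_pos': array([ 1.01449011,  0.42664278,  0.07383238,  1.60653115, -0.03409115,
        1.11082702, -0.06710393]), 'qvel': array([ 0.00036883, -0.00257975,  0.00097859, -0.00208817, -0.00036255,
        0.00083644, -0.00073741]), 'joint_torque': array([ 7.98514404e-03, -9.37477899e+01,  3.67659286e+00, -4.55044699e+01,
       -4.85123741e-02,  1.67639478e-02,  1.99493743e-04]), 'position': array([ 0.26691259, -0.61956031,  0.21286806]), 'orientation': array([-5.53911073e-04,  9.79385910e-01,  2.01997298e-01, -1.53985912e-04]), 'contact_force': array([-0.52301237, -0.21657559,  0.36362984]), 'wrist_torque': array([0.01741475, 0.02270591, 0.07582626]), 'grasp_force': 0.0, 'gripper_width': 0.09401441809361079}
[[ 2.69315703e-04 -9.66049292e-01 -2.58357683e-01  7.59402344e-02]
 [ 9.99999940e-01  2.03711371e-04  2.80697904e-04  1.87509664e-04]
 [-2.18537614e-04 -2.58357743e-01  9.66049289e-01 -1.71996338e-01]
 [ 0.00000000e+00  0.00000000e+00  0.00000000e+00  1.00000000e+00]]
```

View pics/s0.png

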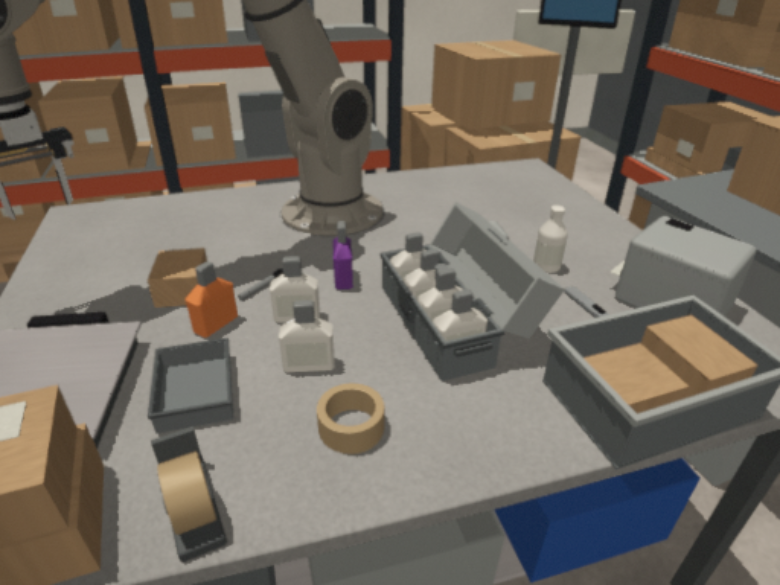

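View pics/d0.png

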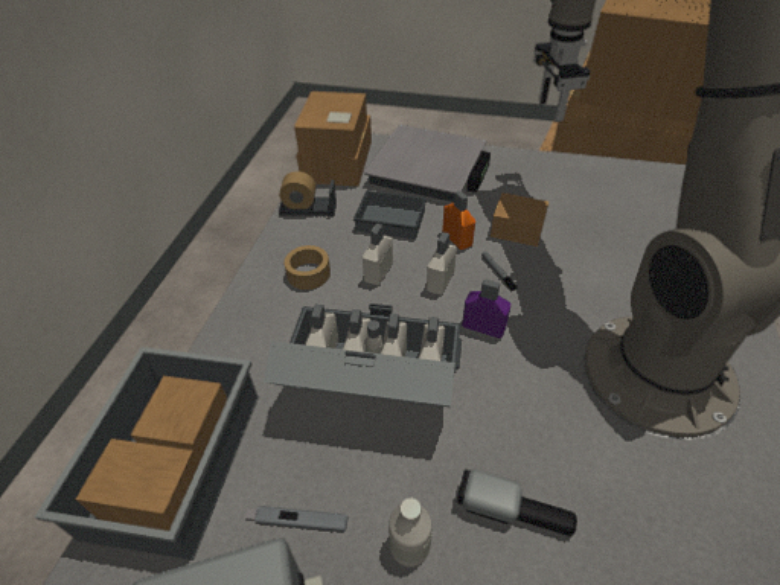

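The scene view shows white flat bottles at (295,295) and (307,340), with orange (212,305) and purple (343,263) look-alikes. The tray is at (193,385), the tape at (350,418) and the case row at (435,285). The side view shows a dark round cap at (375,332), between the 2nd and 3rd flat bottles counted from -x (image right).

```bash
python3 - <<'E'
from h import *
z=np.load('side0.npz'); im,P=z['im'],cloud('side',z['dep'])
zs=np.load('scene0.npz'); ims,Ps=zs['im'],cloud('scene',zs['dep'])
c=cv2.resize(im[185:270,170:315],None,fx=4,fy=4,interpolation=cv2.INTER_CUBIC)
d=cv2.resize(ims[145:250,145:330],None,fx=3.1,fy=3.1,interpolation=cv2.INTER_CUBIC)
w=max(c.shape[1],d.shape[1]); pad=lambda a:cv2.copyMakeBorder(a,0,0,0,w-a.shape[1],cv2.BORDER_CONSTANT)
o=np.vstack([pad(c),pad(d)]); o=cv2.resize(o,None,fx=.88,fy=.88)[:,:,::-1]; print(o.shape); cv2.imwrite('pics/c1.png',o)
# height-band components, both cams
for n,I,Q in (('side',im,P),('scene',ims,Ps)):
    ok=(Q[...,2]>0.02)&(Q[...,2]<0.25)&(Q[...,0]>.2)&(Q[...,0]<1.05)&(abs(Q[...,1])<.6)
    k,l,st,ce=cv2.connectedComponentsWithStats(ok.astype(np.uint8))
    for i in range(1,k):
        if st[i,4]<60: continue
        q=Q[l==i]; print(n,ce[i].round(),st[i,4],q.min(0).round(3),q.max(0).round(3),np.median(I[l==i],0))
E
```

```text
(586, 510, 3)
side [212. 102.] 2590 [ 0.752 -0.6    0.02 ] [ 0.928 -0.315  0.176] [72. 57. 41.]
side [286. 131.] 2501 [ 0.406 -0.6    0.02 ] [ 0.736 -0.113  0.142] [113. 101.  95.]
side [251. 152.] 1000 [ 0.545 -0.424  0.02 ] [ 0.713 -0.113  0.141] [59.5 61.  61. ]
side [341. 142.] 863 [ 0.239 -0.444  0.02 ] [ 0.367 -0.327  0.076] [73. 57. 39.]
side [201. 173.] 494 [ 0.722 -0.173  0.02 ] [ 0.825 -0.068  0.053] [75. 63. 45.]
side [319. 202.] 771 [ 0.302 -0.066  0.02 ] [ 0.396 -0.016  0.141] [48. 30. 57.]
side [241. 233.] 6233 [0.384 0.024 0.02 ] [0.718 0.273 0.184] [112. 114. 109.]
side [101. 297.] 12232 [0.734 0.216 0.02 ] [0.965 0.541 0.117] [75.  67.5 57. ]
side [329. 328.] 1433 [0.2   0.305 0.02 ] [0.352 0.37  0.059] [101. 103.  98.]
side [269. 349.] 945 [0.382 0.404 0.02 ] [0.446 0.461 0.152] [108. 104.  95.]
side [157. 373.] 1987 [0.526 0.503 0.024] [0.74  0.595 0.154] [120. 122. 117.]
scene [ 43. 127.] 66 [ 0.241 -0.579  0.206] [ 0.259 -0.561  0.249] [113.  107.5 100. ]
scene [306. 190.] 7757 [0.26  0.028 0.02 ] [0.724 0.367 0.185] [101. 101.  96.]
scene [362. 157.] 618 [0.397 0.395 0.02 ] [0.451 0.459 0.153] [143. 138. 127.]
scene [225. 168.] 428 [ 0.318 -0.068  0.021] [ 0.399 -0.015  0.141] [80.  55.5 89. ]
scene [434. 232.] 13846 [0.502 0.217 0.02 ] [0.967 0.6   0.155] [102. 100.  94.]
scene [126. 187.] 1986 [ 0.24  -0.444  0.02 ] [ 0.492 -0.276  0.142] [122.  83.  59.]
scene [197. 208.] 2028 [ 0.442 -0.207  0.02 ] [ 0.642 -0.113  0.142] [138. 134. 124.]
scene [ 38. 295.] 10484 [ 0.41 -0.6   0.02] [ 0.934 -0.45   0.174] [112.  89.  63.]
scene [123. 251.] 1085 [ 0.543 -0.422  0.02 ] [ 0.715 -0.294  0.045] [71. 72. 70.]
scene [230. 272.] 1170 [ 0.726 -0.171  0.02 ] [ 0.829 -0.068  0.052] [123. 104.  76.]
scene [121. 320.] 2281 [ 0.782 -0.401  0.02 ] [ 0.939 -0.319  0.109] [120. 102.  83.]
```

View pics/c1.png

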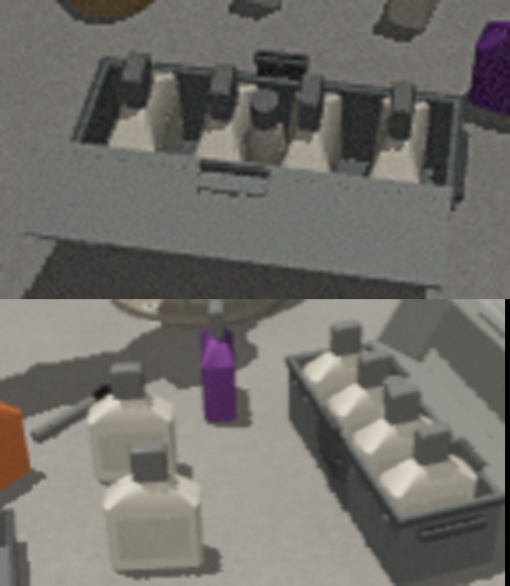

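The crop confirms one stray, a round cap between the 2nd and 3rd flat bottles (stray1). The two white flat bottles on the bench are the refills; the orange and purple ones stay put.

```bash
python3 - <<'E'
from h import *
A=[]
for n in ('side','scene'):
    z=np.load(n+'0.npz'); P=cloud(n,z['dep']); I=z['im']
    cap=(P[...,2]>0.108)&(P[...,2]<0.155)&(P[...,0]>.35)&(P[...,0]<.75)&(P[...,1]>-.25)&(P[...,1]<.14)&(I.max(2)<110)
    k,l,st,ce=cv2.connectedComponentsWithStats(cap.astype(np.uint8))
    for i in range(1,k):
        if st[i,4]<6: continue
        q=P[l==i]; top=q[q[:,2]>q[:,2].max()-.006]
        r=cv2.minAreaRect((top[:,:2]*1000).astype(np.float32))
        print(n,ce[i].round(),st[i,4],'zmax',q[:,2].max().round(3),'top rect',np.round(r[0]),np.round(r[1]),round(r[2]),'bbox',q.min(0).round(3)[:2],q.max(0).round(3)[:2])
    # case rim: z .08-.09
    m=(abs(P[...,2]-.085)<.003)&(P[...,0]>.35)&(P[...,0]<.75)&(P[...,1]>0)&(P[...,1]<.2)
    q=(P[m][:,:2]*1000).astype(np.float32); print('rim',len(q),cv2.minAreaRect(q), q.min(0),q.max(0))
    for x0 in np.arange(390,720,40):
        s=q[abs(q[:,0]-x0)<8]
        if len(s): print('  x',x0,'ymin',s[:,1].min().round(1),'ymax',s[:,1].max().round(1))
    m=(abs(P[...,2]-.040)<.004)&(P[...,0]>.5)&(P[...,0]<.75)&(P[...,1]>-.45)&(P[...,1]<-.27)
    q=(P[m][:,:2]*1000).astype(np.float32); print('tray',len(q),cv2.minAreaRect(q))
    # refills broad faces
    for xr in ((.42,.53),(.55,.66)):
        m=(P[...,2]>.02)&(P[...,2]<.078)&(P[...,0]>xr[0])&(P[...,0]<xr[1])&(P[...,1]>-.23)&(P[...,1]<-.09)
        q=(P[m][:,:2]*1000).astype(np.float32); print('refill',len(q),cv2.minAreaRect(q))
    # lid outline
    m=(P[...,2]>.02)&(P[...,0]>.35)&(P[...,0]<.75)&(P[...,1]>.13)&(P[...,1]<.29); q=P[m]; print('lid',q.min(0),q.max(0))
E
```

```text
side [247. 153.] 92 zmax 0.141 top rect [ 612. -159.] [28. 17.] 82 bbox [ 0.601 -0.18 ] [ 0.624 -0.144]
side [291. 159.] 85 zmax 0.141 top rect [ 463. -162.] [33. 16.] 83 bbox [ 0.452 -0.177] [ 0.475 -0.144]
side [318. 188.] 57 zmax 0.141 top rect [358. -44.] [16. 16.] 87 bbox [ 0.35  -0.052] [ 0.367 -0.034]
side [209. 208.] 124 zmax 0.147 top rect [661. 102.] [18. 30.] 5 bbox [0.651 0.086] [0.67  0.122]
side [233. 211.] 122 zmax 0.148 top rect [588. 100.] [17. 32.] 6 bbox [0.578 0.084] [0.597 0.117]
side [258. 214.] 113 zmax 0.148 top rect [516.  95.] [16. 31.] 6 bbox [0.506 0.077] [0.524 0.113]
side [284. 216.] 116 zmax 0.148 top rect [442.  89.] [17. 33.] 9 bbox [0.433 0.072] [0.451 0.108]
side [245. 216.] 84 zmax 0.135 top rect [552. 105.] [21. 24.] 52 bbox [0.541 0.092] [0.562 0.117]
rim 443 ((553.59716796875, 84.425537109375), (327.71307373046875, 114.98026275634766), 0.8705278635025024) [388.97653   26.689331] [717.9677 144.1924]
  x 390 ymin 29.9 ymax 139.4
  x 430 ymin 28.7 ymax 125.1
  x 470 ymin 33.0 ymax 94.7
  x 510 ymin 33.7 ymax 49.9
  x 550 ymin 27.8 ymax 118.0
  x 59
[... 1252 characters left out ...]
   28.350172] [719.03076 199.20448]
  x 390 ymin 32.8 ymax 199.2
  x 430 ymin 31.6 ymax 161.2
  x 470 ymin 35.0 ymax 167.0
  x 510 ymin 37.9 ymax 168.6
  x 550 ymin 28.4 ymax 169.6
  x 590 ymin 42.7 ymax 173.7
  x 630 ymin 45.3 ymax 172.9
  x 670 ymin 48.3 ymax 176.9
  x 710 ymin 49.7 ymax 197.3
tray 591 ((629.4996337890625, -358.42767333984375), (127.16470336914062, 171.2607421875), 89.40505981445312)
refill 363 ((480.2268371582031, -157.43014526367188), (36.56415939331055, 95.88545989990234), 8.28066349029541)
refill 604 ((629.3720703125, -159.2054901123047), (30.521995544433594, 94.0383071899414), 4.322768211364746)
lid [0.38840334 0.13004592 0.02046883] [0.71927257 0.27580196 0.18508656]
```

```bash
python3 -m crank '[[[0,0,0,0,0,60,0],[0,0,0,40,60,97,0],[0,0,-5,60,120,97,0],[0,0,-10,85,180,97,0],[0,0,-15,110,240,97,0],[0,0,-20,135,300,97,0],[0,0,-20,160,360,97,0],[0,0,-20,160,360,97,0]]]' && python3 -m crank '[[[0,0,0,25,60,0,0],[0,0,0,50,120,0,0],[0,0,0,75,180,0,0],[0,0,0,100,240,0,0],[0,0,0,124,300,0,0],[0,0,0,124,360,0,0],[0,0,0,124,360,0,0],[0,0,0,124,360,0,0]]]'
python3 - <<'E'
from h import *
im,P,s=snap('wrist','w1',scale=1.5); print(s['position'],s['joint_pos'])
q=s['orientation']; print(Rn.from_quat([q[1],q[2],q[3],q[0]]).as_matrix().round(3))
g=(I:=im).max(2)<110
cap=(P[...,2]>0.108)&(P[...,2]<0.155)&g&(P[...,1]<.16)
k,l,st,ce=cv2.connectedComponentsWithStats(cap.astype(np.uint8))
for i in range(1,k):
    if st[i,4]<40: continue
    q=P[l==i]; zt=np.percentile(q[:,2],95); top=q[q[:,2]>zt-.004]; r=cv2.minAreaRect((top[:,:2]*1000).astype(np.float32))
    print(ce[i].round(),st[i,4],zt.round(3),np.round(r[0],1),np.round(r[1],1),round(r[2],1),top.mean(0).round(4))
E
```

```text
time_s: 1.1
position: [0.4281, -0.2565, 0.3105]
orientation: [-0.0, 1.0, 0.031, 0.0]
contact_force: [-0.2, -1.5, 0.5]
gripper_width: 0.0942
grasp_force: 0.0
time_s: 2.1
position: [0.5509, 0.1003, 0.3101]
orientation: [0.0, 1.0, 0.029, -0.0]
contact_force: [0.0, -1.3, -0.2]
gripper_width: 0.0938
grasp_force: 0.0
[0.55085125 0.10030679 0.31009024] [ 0.07953002  0.19258373 -0.43314362  1.72228892  0.08482154  1.24591614
 -1.88572137]
[[ 0.998  0.059 -0.001]
 [ 0.059 -0.998 -0.   ]
 [-0.001  0.    -1.   ]]
[260.  98.] 47 0.145 [654.1 102.2] [ 1.1 25.3] 3.5 [0.6539 0.1024 0.1425]
[453. 144.] 265 0.137 [ 609.8 -154.4] [32.1 14. ] 48.5 [ 0.6122 -0.151   0.1361]
[259. 152.] 217 0.145 [589.5 100. ] [18.1 32.7] 5.6 [0.5897 0.0989 0.1439]
[253. 172.] 48 0.132 [563.6 103.7] [15.4  3.7] 79.7 [0.5638 0.1034 0.1311]
[257. 203.] 183 0.144 [523.4  99.1] [13.6 33.4] 34.0 [0.5227 0.101  0.1424]
[432. 248.] 282 0.137 [ 471.9 -158.6] [12.8 33.8] 15.4 [ 0.4704 -0.153   0.1353]
[258. 257.] 417 0.145 [444.4  89.7] [18.5 28.4] 4.1 [0.4449 0.094  0.144 ]
```

View pics/w1.png

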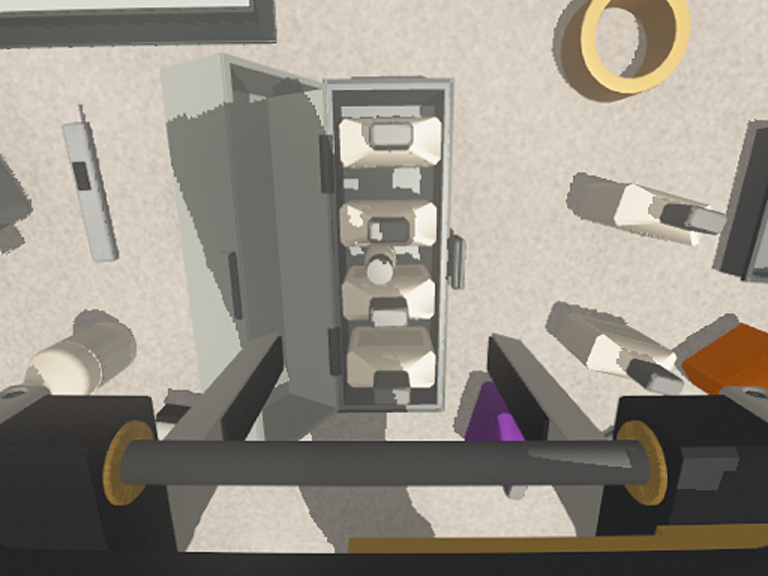

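The wrist view shows the row from above: flat caps at (391,135), (388,229), (388,315) and (391,385), and the round stray cap top at (379,268) between stock2 and stock1. The case's outer rim corners are at about (325,80), (453,80) and (445,410). I'll cast rays for the centres.

```bash
python3 - <<'E'
from h import *
s=sense(); z=np.load('w1.npz'); im=z['im']
f=lambda pts,h: (ray('wrist',np.array(pts)/1.5,h,s)[:,:2]*1000).round(1)
print('stray',f([[379.5,268.5]],.131)[0])
print('caps',f([[391,133],[388,230],[388,314],[391,382]],.144))
print('rim corners',f([[325,80],[453,80],[445,410]],.085))
g=cv2.cvtColor(im[165:195,235:270],cv2.COLOR_RGB2GRAY); _,b=cv2.threshold(g,150,255,0)
c=max(cv2.findContours(b,0,2)[0],key=cv2.contourArea); print(cv2.minEnclosingCircle(c),cv2.contourArea(c))
print('cols', [ (r,[int(v) for v in im[r,205:300:2].mean(1)]) for r in (178,)])
E
```

```text
stray [556.2 103.5]
caps [[663.8 100.5]
 [590.6  98.4]
 [520.2  94.3]
 [457.5  87.9]]
rim corners [[710.3 159.7]
 [716.7  49. ]
 [398.6  26. ]]
((22.909090042114258, 11.090909004211426), 15.685014724731445) 264.0
cols [(178, [116, 115, 116, 115, 115, 116, 117, 116, 104, 96, 92, 73, 74, 92, 105, 131, 130, 129, 129, 118, 176, 191, 195, 198, 202, 208, 210, 215, 177, 147, 124, 124, 126, 126, 127, 127, 126, 130, 139, 126, 104, 103, 86, 88, 130, 216, 181, 90])]
```

```bash
python3 -m crank '[[[0,0,0,3,4,0,140],[0,0,0,3,4,-50,140],[0,0,0,3,4,-100,140],[0,0,0,3,4,-150,140],[0,0,0,3,4,-170,140],[0,0,0,3,4,-180,140],[0,0,0,3,4,-190,140],[0,0,0,3,4,-190,140]]]' 20 && python3 -m crank '[[[0,0,0,0,0,0,255],[0,0,0,0,0,0,255],[0,0,0,0,0,0,255],[0,0,0,0,0,0,255]]]' 20
```

```text
time_s: 3.15
position: [0.5542, 0.1039, 0.1205]
orientation: [0.0, 1.0, 0.029, 0.0]
contact_force: [-0.6, -0.3, -0.4]
gripper_width: 0.0418
grasp_force: 0.0
time_s: 3.65
position: [0.5544, 0.1043, 0.121]
orientation: [-0.0, 1.0, 0.029, 0.0]
contact_force: [0.3, 0.8, 6.1]
gripper_width: 0.0235
grasp_force: 20.0
```

```bash
python3 -m crank '[[[0,0,0,0,0,30,255],[0,0,0,0,0,80,255],[0,0,0,0,0,140,255],[0,0,0,0,0,190,255],[0,0,0,10,-60,190,255],[0,0,0,20,-120,190,255],[0,0,0,30,-180,190,255],[0,0,0,40,-240,190,255]]]' && python3 -m crank '[[[0,0,0,10,-60,0,255],[0,0,0,20,-120,0,255],[0,0,0,30,-180,0,255],[0,0,0,35,-222,0,255],[0,0,0,35,-222,0,255],[0,0,0,35,-222,-60,255],[0,0,0,35,-222,-110,255],[0,0,0,35,-222,-110,255]]]'
```

```text
time_s: 4.65
position: [0.5939, -0.1378, 0.3104]
orientation: [0.0, 1.0, 0.029, -0.0]
contact_force: [0.4, 0.2, -0.7]
gripper_width: 0.0236
grasp_force: 20.0
time_s: 5.65
position: [0.6271, -0.3561, 0.1968]
orientation: [-0.002, 1.0, 0.029, -0.003]
contact_force: [1.5, 1.0, -0.6]
gripper_width: 0.0237
grasp_force: 20.0
```

```bash
python3 -m crank '[[[0,0,0,0,0,-40,255],[0,0,0,0,0,-65,255],[0,0,0,0,0,-75,255],[0,0,0,0,0,-79,255],[0,0,0,0,0,-81,255],[0,0,0,0,0,-81,255],[0,0,0,0,0,-81,255]]]'
```

```text
time_s: 6.52
position: [0.6293, -0.358, 0.1201]
orientation: [0.0, 1.0, 0.029, 0.0]
contact_force: [-0.7, 0.3, -1.0]
gripper_width: 0.0238
grasp_force: 20.0
```

```bash
python3 -m crank '[[[0,0,0,0,0,-1,255],[0,0,0,0,0,-2,255],[0,0,0,0,0,-2,255]]]' && python3 -m crank '[[[0,0,0,0,0,0,230],[0,0,0,0,0,0,150],[0,0,0,0,0,0,150],[0,0,0,0,0,0,120],[0,0,0,0,0,60,120],[0,0,0,0,0,110,120],[0,0,0,-40,50,150,120],[0,0,0,-40,50,180,0]]]'
```

```text
time_s: 6.9
position: [0.63, -0.3581, 0.119]
orientation: [0.0, 1.0, 0.029, 0.001]
contact_force: [-1.1, 1.2, 10.6]
gripper_width: 0.0236
grasp_force: 20.0
time_s: 7.9
position: [0.5877, -0.3056, 0.2987]
orientation: [-0.0, 1.0, 0.03, -0.0]
contact_force: [0.4, -1.0, 0.1]
gripper_width: 0.0563
grasp_force: 0.0
```

```bash
python3 -m crank '[[[0,0,10,-10,20,20,0],[0,0,20,-20,40,40,0],[0,0,30,-30,60,50,0],[0,0,40,-40,80,50,0],[0,0,50,-45,100,50,0],[0,0,60,-45,110,50,0],[0,0,70,-45,110,50,0],[0,0,80,-45,110,50,0]]]' && python3 -m crank '[[[0,0,5,0,0,0,0],[0,0,9,0,0,0,0],[0,0,9,0,0,0,0],[0,0,9,0,0,0,0]]]'
python3 - <<'E'
from h import *
im,P,s=snap('wrist','w2',scale=1.5); print(s['position'],s['joint_pos'])
ok=(P[...,2]>.108)&(P[...,2]<.155)
k,l,st,ce=cv2.connectedComponentsWithStats(ok.astype(np.uint8))
for i in range(1,k):
    if st[i,4]<60: continue
    q=P[l==i]; zt=np.percentile(q[:,2],95); top=q[q[:,2]>zt-.003]; r=cv2.minAreaRect((top[:,:2]*1000).astype(np.float32))
    print(ce[i].round(),st[i,4],zt.round(3),np.round(r[0],1),np.round(r[1],1),round(r[2],1),(top.mean(0)*1000).round(1),np.median(im[l==i],0))
E
```

```text
time_s: 8.9
position: [0.544, -0.1977, 0.3475]
orientation: [0.0, 0.745, 0.667, -0.0]
contact_force: [0.4, 0.1, -0.8]
gripper_width: 0.0941
grasp_force: 0.0
time_s: 9.4
position: [0.544, -0.1979, 0.3475]
orientation: [0.0, 0.693, 0.721, -0.0]
contact_force: [-0.3, 0.7, -1.2]
gripper_width: 0.094
grasp_force: 0.0
[ 0.54403807 -0.19790166  0.34748666] [ 0.63228672  0.20960088 -0.46795239  1.62588105  0.09682753  1.32918699
  0.18848476]
[111.  53.] 594 0.14 [350.4 -42.5] [17.9 32.3] 78.7 [351.1 -42.8 138.5] [92.  91.  87.5]
[200. 148.] 409 0.14 [ 465.3 -160.9] [32.5 17.1] 79.0 [ 465.4 -160.6  138.5] [180. 175. 166.]
[307. 152.] 405 0.14 [ 614.2 -160.4] [33.1 17.5] 79.1 [ 614.2 -160.4  138.5] [106. 104.  99.]
[193. 252.] 327 0.139 [ 451.6 -321.4] [16.6 27.3] 44.3 [ 451.9 -321.5  138.5] [88. 83. 78.]
[305. 275.] 258 0.131 [ 629.  -356.9] [22.6 22.2] 25.0 [ 628.9 -356.5  129.7] [156.5 155.  148. ]
[376. 352.] 164 0.136 [ 765.8 -497.2] [13.8  5. ] 19.9 [ 765.5 -497.5  135.5] [104.  80.  52.]
```

View pics/w2.png

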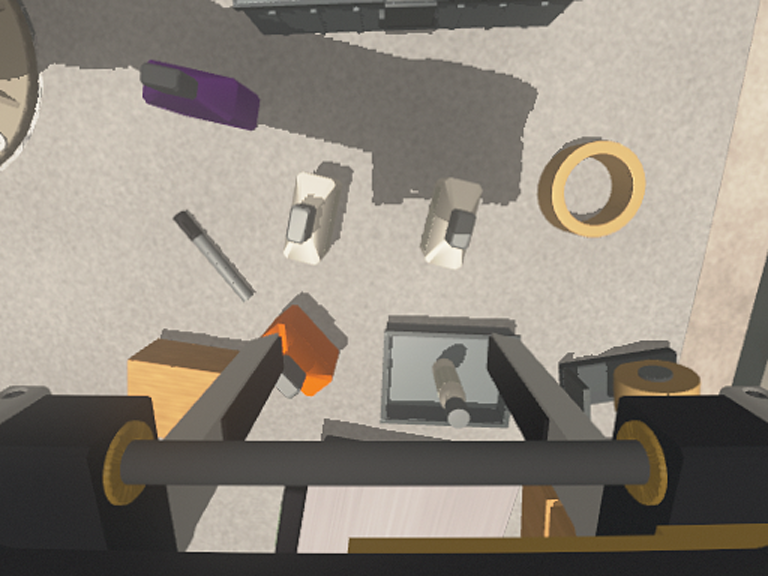

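The view shows the stray upright in the tray (cap at (457,417)). Refill caps are at (300,222) and (460,228), both yawed about -11°. I'll take the right one at world (614,-160) first.

```bash
python3 -m crank '[[[0,0,-7,35,19,-30,110],[0,0,-13,70,37,-60,110],[0,0,-13,70,37,-110,110],[0,0,-13,70,37,-160,110],[0,0,-13,70,37,-200,110],[0,0,-13,70,37,-220,110],[0,0,-13,70,37,-230,110],[0,0,-13,70,37,-230,110]]]' 40 && python3 -m crank '[[[0,0,0,0,0,0,255],[0,0,0,0,0,0,255],[0,0,0,0,0,0,255],[0,0,0,0,0,0,255],[0,0,0,0,0,15,255],[0,0,0,0,0,40,255],[0,0,0,0,0,40,255]]]' 40
```

```text
time_s: 10.45
position: [0.6144, -0.1609, 0.118]
orientation: [0.0, 0.77, 0.638, 0.0]
contact_force: [-0.2, -0.7, -0.2]
gripper_width: 0.0536
grasp_force: 0.0
time_s: 11.32
position: [0.6152, -0.161, 0.1597]
orientation: [0.001, 0.77, 0.638, 0.001]
contact_force: [0.6, 0.4, -3.3]
gripper_width: 0.0173
grasp_force: 40.0
```

```bash
python3 - <<'E'
from h import *
z=np.load('w1.npz'); s=dict(position=[.55085,.10031,.31009],orientation=[0,np.cos(.029),np.sin(.029),0])
P=cloud('wrist',z['dep'],s)
m=(abs(P[...,2]-.085)<.0035)&(P[...,1]<.17)&(P[...,0]>.38)&(P[...,0]<.74)
q=P[m]*1000; print(len(q),q[:,2].mean())
X=[];lo=[];hi=[]
for x0 in range(420,710,20):
    t=q[abs(q[:,0]-x0)<5]
    if len(t)<3: continue
    a=t[t[:,1]<75]; b=t[t[:,1]>115]
    print(x0,a[:,1].min().round(1) if len(a) else None,a[:,1].max().round(1) if len(a) else None,b[:,1].min().round(1) if len(b) else None,b[:,1].max().round(1) if len(b) else None)
for y0 in (60,80,100,120):
    t=q[abs(q[:,1]-y0)<6]; print('y',y0,np.sort(t[:,0]).round(0)[[0,-1]], [v for v in np.sort(t[:,0]).round(0)][::max(1,len(t)//12)])
cap=(P[...,2]>.135)&(P[...,2]<.155)&(P[...,1]<.14)&(P[...,1]>.04)
k,l,st,ce=cv2.connectedComponentsWithStats(cap.astype(np.uint8))
for i in range(1,k):
    if st[i,4]>40: t=P[l==i]*1000; print(st[i,4],t.mean(0).round(1),np.round(cv2.minAreaRect(t[:,:2].astype(np.float32))[0],1),np.round(cv2.minAreaRect(t[:,:2].astype(np.float32))[1:][0],1),cv2.minAreaRect(t[:,:2].astype(np.float32))[2])
E
```

```text
6228 85.58381482371666
420 29.4 36.7 124.9 158.3
440 -290.3 44.3 128.5 160.2
460 -310.3 75.0 115.8 162.1
480 -203.3 41.2 139.1 162.3
500 34.4 55.5 130.6 164.2
520 35.7 51.5 135.8 167.5
540 37.6 74.4 116.3 169.3
560 38.2 46.0 116.2 169.4
580 31.8 58.8 140.6 169.9
600 -203.0 57.0 140.1 170.0
620 -204.5 50.1 148.9 168.9
640 -152.3 51.9 115.9 169.3
660 45.2 59.1 143.3 169.3
680 46.3 74.5 115.2 169.6
700 47.7 55.7 116.6 169.8
y 60 [395. 718.] [np.float64(395.0), np.float64(400.0), np.float64(404.0), np.float64(538.0), np.float64(574.0), np.float64(601.0), np.float64(652.0), np.float64(678.0), np.float64(693.0), np.float64(708.0), np.float64(711.0), np.float64(715.0)]
y 80 [394. 716.] [np.float64(394.0), np.float64(397.0), np.float64(400.0), np.float64(464.0), np.float64(538.0), np.float64(571.0), np.float64(645.0), np.float64(684.0), np.float64(708.0), np.float64(710.0), np.float64(712.0), np.float64(714.0), np.float64(715.0)]
y 100 [393. 715.] [np.float64(393.0), np.float64(395.0), np.float64(399.0), np.float64(401.0), np.float64(463.0), np.float64(568.0), np.float64(643.0), np.float64(706.0), np.float64(708.0), np.float64(710.0), np.float64(711.0), np.float64(713.0), np.float64(715.0)]
y 120 [391. 714.] [np.float64(391.0), np.float64(395.0), np.float64(398.0), np.float64(400.0), np.float64(462.0), np.float64(535.0), np.float64(608.0), np.float64(680.0), np.float64(705.0), np.float64(707.0), np.float64(709.0), np.float64(711.0), np.float64(713.0)]
492 [661.6 101.  144.4] [661.9 101. ] [17.5 33.3] 3.407059669494629
426 [589.7  98.8 144. ] [589.3  99. ] [18.1 32.8] 3.9689273834228516
390 [518.5  94.  143.6] [517.7  93.9] [17.7 33.3] 3.074385643005371
362 [445.7  86.9 143.1] [443.8  86.8] [19.2 32.5] 2.6984500885009766
```

```bash
python3 -m crank '[[[0,0,0,0,0,60,255],[0,0,0,0,0,120,255],[0,0,3,2,50,150,255],[0,0,7,4,110,150,255],[0,0,11,6,170,150,255],[0,0,14.4,8,220,150,255],[0,0,14.4,10,259,150,255],[0,0,14.4,10,259,150,255]]]' && python3 -m crank '[[[0,0,0,0,0,-30,255],[0,0,0,0,0,-60,255],[0,0,0,0,0,-80,255],[0,0,0,0,0,-95,255],[0,0,0,0,0,-100,255],[0,0,0,0,0,-100,255]]]'
python3 - <<'E'
from h import *
im,P,s=snap('wrist','w3',scale=1.5); print(s['position'])
E
```

```text
time_s: 12.32
position: [0.6233, 0.102, 0.3067]
orientation: [-0.001, 0.682, 0.731, 0.0]
contact_force: [0.6, -0.1, -3.3]
gripper_width: 0.0177
grasp_force: 40.0
time_s: 13.08
position: [0.6242, 0.0981, 0.2077]
orientation: [0.0, 0.684, 0.73, 0.0]
contact_force: [-0.6, 0.4, -3.0]
gripper_width: 0.0177
grasp_force: 40.0
[0.62423846 0.0981276  0.20772813]
```

View pics/w3.png

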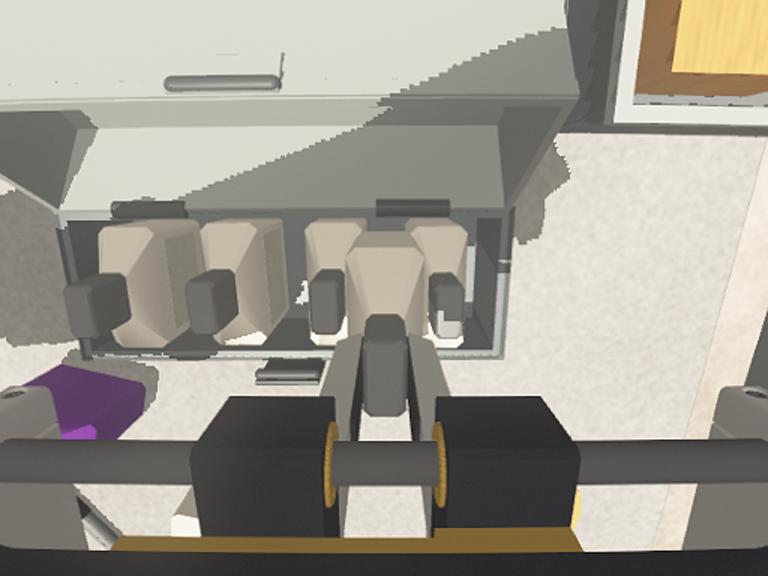

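The refill hangs upright at (384,300), centred between stock2 (325,300) and stock3 (445,290). I'll descend slowly while watching the force.

```bash
python3 -m crank '[[[0,0,0,1,0,-6,255],[0,0,0,1,0,-12,255],[0,0,0,1,0,-18,255],[0,0,0,1,0,-24,255],[0,0,0,1,0,-30,255],[0,0,0,1,0,-36,255]]]' 50 && python3 -m crank '[[[0,0,0,0,0,-6,255],[0,0,0,0,0,-12,255],[0,0,0,0,0,-18,255],[0,0,0,0,0,-24,255],[0,0,0,0,0,-24,255]]]'
```

```text
time_s: 13.88
position: [0.6251, 0.0981, 0.1711]
orientation: [-0.0, 0.684, 0.73, -0.0]
contact_force: [-0.2, 0.4, -2.6]
gripper_width: 0.0176
grasp_force: 50.0
time_s: 14.5
position: [0.6248, 0.0981, 0.1469]
orientation: [-0.0, 0.684, 0.73, -0.0]
contact_force: [0.1, 0.5, -3.5]
gripper_width: 0.0179
grasp_force: 50.0
```

```bash
python3 -m crank '[[[0,0,0,0,0,-6,255],[0,0,0,0,0,-12,255],[0,0,0,0,0,-16,255],[0,0,0,0,0,-20,255],[0,0,0,0,0,-22,255],[0,0,0,0,0,-23,255],[0,0,0,0,0,-24,255],[0,0,0,0,0,-24,255]]]'
python3 - <<'E'
from h import *
im,P,s=snap('wrist','w4',scale=1.5); print(s['position'],s['contact_force'],s['gripper_width'])
E
```

```text
time_s: 15.5
position: [0.6252, 0.098, 0.1237]
orientation: [0.0, 0.684, 0.73, 0.0]
contact_force: [-0.6, -2.0, 1.3]
gripper_width: 0.0175
grasp_force: 50.0
[0.62515714 0.09804364 0.1237186 ] [-0.59552048 -1.99621583  1.26687762] 0.017540407042223018
```

View pics/w4.png

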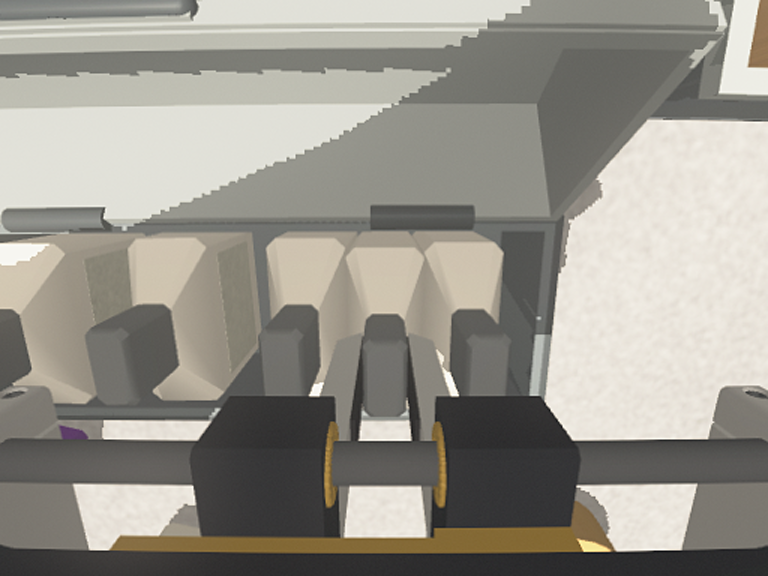

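The refill sits flush with its neighbours at floor level. I'll push 1 mm more, open the fingers slightly and lift.

```bash
python3 -m crank '[[[0,0,0,0,0,-1,255],[0,0,0,0,0,-1,255]]]' && python3 -m crank '[[[0,0,0,0,0,0,215],[0,0,0,0,0,0,190],[0,0,0,0,0,0,190],[0,0,0,0,0,10,190],[0,0,0,0,0,30,190],[0,0,0,0,0,80,190],[0,0,0,0,0,140,150],[0,0,0,0,0,190,100]]]'  && python3 -m crank '[[[0,0,0,-30,-40,0,0],[0,0,0,-60,-90,20,0],[0,0,0,-90,-140,40,0],[0,0,0,-110,-190,40,0],[0,0,0,-110,-240,40,0],[0,0,0,-110,-290,40,0],[0,0,0,-110,-290,40,0]]]'
python3 - <<'E'
from h import *
im,P,s=snap('wrist','w5',scale=1.5); print(s['position'],s['orientation'])
ok=(P[...,2]>.108)&(P[...,2]<.155)
k,l,st,ce=cv2.connectedComponentsWithStats(ok.astype(np.uint8))
for i in range(1,k):
    if st[i,4]<60: continue
    q=P[l==i]; zt=np.percentile(q[:,2],95); top=q[q[:,2]>zt-.003]; r=cv2.minAreaRect((top[:,:2]*1000).astype(np.float32))
    print(ce[i].round(),st[i,4],zt.round(3),np.round(r[0],1),np.round(r[1],1),round(r[2],1),(top.mean(0)*1000).round(1),np.median(im[l==i],0))
E
```

```text
time_s: 15.8
position: [0.6255, 0.098, 0.1237]
orientation: [0.001, 0.684, 0.729, 0.0]
contact_force: [-4.9, -2.9, 15.2]
gripper_width: 0.018
grasp_force: 50.0
time_s: 16.8
position: [0.625, 0.0985, 0.3166]
orientation: [0.001, 0.684, 0.73, 0.001]
contact_force: [0.1, -0.0, -1.2]
gripper_width: 0.0409
grasp_force: 0.0
time_s: 17.68
position: [0.5143, -0.1955, 0.3535]
orientation: [0.0, 0.686, 0.728, -0.0]
contact_force: [0.4, 1.4, -0.6]
gripper_width: 0.0939
grasp_force: 0.0
[ 0.51431835 -0.19548627  0.35350017] [ 4.30211940e-04  6.85774242e-01  7.27814194e-01 -5.13937611e-05]
[138.  54.] 561 0.14 [351.1 -43. ] [17.5 33.8] 79.7 [350.8 -43.2 138.7] [92. 90. 88.]
[222. 149.] 362 0.14 [ 464.9 -160.9] [33.3 17.3] 79.0 [ 465.1 -160.9  138.4] [193.  188.5 178. ]
[209. 250.] 410 0.14 [ 448.4 -319.4] [17.2 32.5] 42.0 [ 448.5 -318.7  138.5] [102.   92.5  85. ]
[320. 276.] 250 0.131 [ 628.6 -356.7] [22.7 22.5] 36.9 [ 628.8 -356.3  129.8] [150.  148.5 142.5]
```

View pics/w5.png

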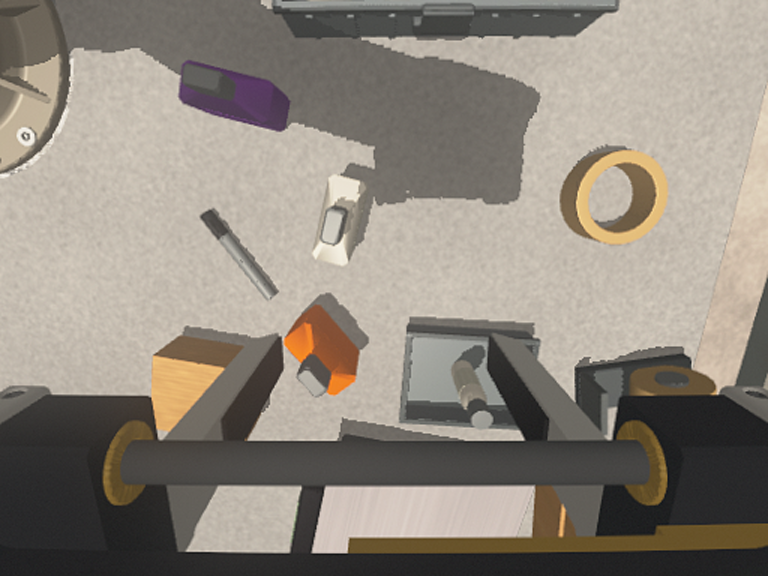

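The white refill is still at (335,222), world (465,-161). The stray stands in the tray.

```bash
python3 -m crank '[[[0,0,-7,-25,18,-30,110],[0,0,-14,-49.5,34.5,-60,110],[0,0,-14,-49.5,34.5,-110,110],[0,0,-14,-49.5,34.5,-160,110],[0,0,-14,-49.5,34.5,-200,110],[0,0,-14,-49.5,34.5,-226,110],[0,0,-14,-49.5,34.5,-236,110],[0,0,-14,-49.5,34.5,-236,110]]]' 40 && python3 -m crank '[[[0,0,0,0,0,0,255],[0,0,0,0,0,0,255],[0,0,0,0,0,0,255],[0,0,0,0,0,0,255],[0,0,0,0,0,30,255],[0,0,0,0,0,90,255],[0,0,0,0,0,150,255],[0,0,0,0,0,190,255]]]' 50
```

```text
time_s: 18.73
position: [0.4659, -0.1568, 0.117]
orientation: [0.0, 0.767, 0.641, 0.0]
contact_force: [-0.4, 0.2, 1.0]
gripper_width: 0.0536
grasp_force: 0.0
time_s: 19.73
position: [0.4657, -0.1574, 0.3091]
orientation: [0.001, 0.768, 0.641, 0.0]
contact_force: [0.0, 0.1, -3.2]
gripper_width: 0.0174
grasp_force: 49.9
```

```bash
python3 -m crank '[[[0,0,3,3,50,0,255],[0,0,6,6,110,0,255],[0,0,10,9,170,0,255],[0,0,13.9,12,220,0,255],[0,0,13.9,15,249.5,0,255],[0,0,13.9,15,249.5,0,255],[0,0,13.9,15,249.5,-30,255],[0,0,13.9,15,249.5,-30,255]]]'
python3 - <<'E'
from h import *
im,P,s=snap('wrist','w6',scale=1.5); print(s['position'],s['orientation'])
cap=(P[...,2]>.132)&(P[...,2]<.155)&(P[...,1]<.14)&(P[...,1]>.04)
k,l,st,ce=cv2.connectedComponentsWithStats(cap.astype(np.uint8))
for i in range(1,k):
    if st[i,4]>40: t=P[l==i]*1000; r=cv2.minAreaRect(t[t[:,2]>np.percentile(t[:,2],95)-4][:,:2].astype(np.float32)); print(ce[i].round(),st[i,4],t.mean(0).round(1),np.round(r[0],1),np.round(r[1],1),round(r[2]))
E
```

```text
time_s: 20.72
position: [0.4794, 0.0908, 0.2749]
orientation: [-0.001, 0.685, 0.729, -0.001]
contact_force: [-1.3, -1.0, -3.1]
gripper_width: 0.0176
grasp_force: 50.0
[0.47936596 0.09084383 0.27487994] [-0.00112685  0.6848505   0.72868122 -0.00148323]
[290. 188.] 460 [517.   97.3 144. ] [517.8  95.8] [16.9 32.6] 5
[350. 188.] 521 [583.5 101.3 143.2] [585.4 100.5] [17.1 33.3] 4
[223. 190.] 429 [443.2  90.3 144. ] [442.9  88.9] [16.  32.1] 3
[420. 190.] 592 [663.1 104.2 142.4] [665.2 103.3] [17.2 33.8] 3
[384. 192.] 578 [623.3  99.1 142.7] [625.6  98.1] [18.5 32.6] 4
```

View pics/w6.png

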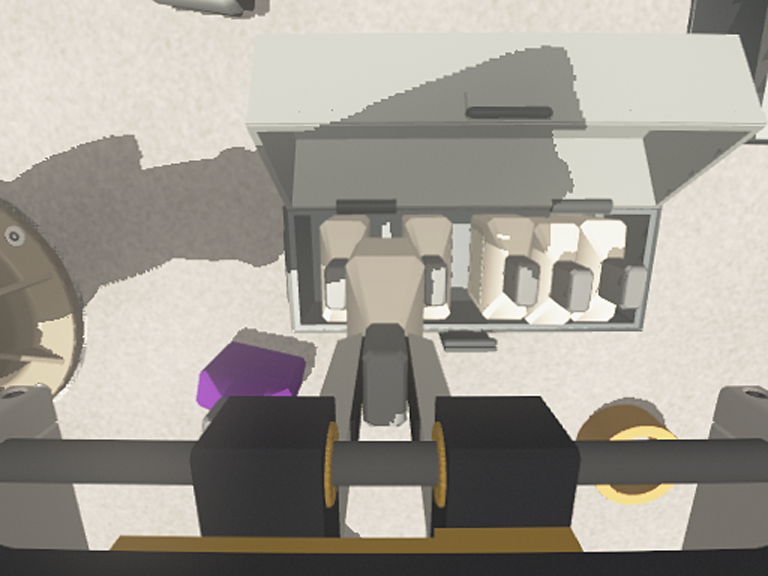

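Gap 0–1 is clear, and the carried refill hangs at (385,300) between its neighbours. Descending.

```bash
python3 -m crank '[[[0,0,0,0.5,1,-20,255],[0,0,0,0.5,1,-40,255],[0,0,0,0.5,1,-55,255],[0,0,0,0.5,1,-68,255],[0,0,0,0.5,1,-68,255],[0,0,0,0.5,1,-68,255]]]' && python3 -m crank '[[[0,0,0,0,0,-7,255],[0,0,0,0,0,-14,255],[0,0,0,0,0,-21,255],[0,0,0,0,0,-28,255],[0,0,0,0,0,-35,255],[0,0,0,0,0,-42,255],[0,0,0,0,0,-48,255],[0,0,0,0,0,-48,255]]]'
```

```text
time_s: 21.52
position: [0.4814, 0.0932, 0.209]
orientation: [0.0, 0.685, 0.729, 0.0]
contact_force: [-0.7, 0.7, -2.6]
gripper_width: 0.0177
grasp_force: 50.0
time_s: 22.52
position: [0.4808, 0.0931, 0.16]
orientation: [-0.0, 0.684, 0.729, -0.0]
contact_force: [-0.5, -0.6, -3.8]
gripper_width: 0.0178
grasp_force: 50.0
```

```bash
python3 -m crank '[[[0,0,0,0,0,-6,255],[0,0,0,0,0,-12,255],[0,0,0,0,0,-18,255],[0,0,0,0,0,-24,255],[0,0,0,0,0,-30,255],[0,0,0,0,0,-34,255],[0,0,0,0,0,-36,255],[0,0,0,0,0,-36,255]]]'&& python3 -m crank '[[[0,0,0,0,0,-1,255],[0,0,0,0,0,-1,255]]]'
```

```text
time_s: 23.52
position: [0.4811, 0.0931, 0.1244]
orientation: [-0.0, 0.685, 0.729, -0.0]
contact_force: [-1.0, 0.0, -2.7]
gripper_width: 0.0178
grasp_force: 50.0
time_s: 23.78
position: [0.4811, 0.0931, 0.1236]
orientation: [0.0, 0.685, 0.729, 0.0]
contact_force: [-0.1, -0.4, -3.1]
gripper_width: 0.0177
grasp_force: 50.0
```

```bash
python3 -m crank '[[[0,0,0,0,0,-1,255],[0,0,0,0,0,-1.5,255],[0,0,0,0,0,-1.5,255]]]'
```

```text
time_s: 24.15
position: [0.4814, 0.093, 0.1227]
orientation: [0.0, 0.685, 0.729, 0.0]
contact_force: [-3.7, -2.4, 13.2]
gripper_width: 0.0175
grasp_force: 50.0
```

Seated (13 N reaction). Releasing, lifting and checking from above.

```bash
python3 -m crank '[[[0,0,0,0,0,0,215],[0,0,0,0,0,0,190],[0,0,0,0,0,0,190],[0,0,0,0,0,10,190],[0,0,0,0,0,30,190],[0,0,0,0,0,80,190],[0,0,0,0,0,140,190],[0,0,0,40,-20,190,190]]]'  && python3 -m crank '[[[0,0,0,30,-20,10,255],[0,0,0,30,-20,10,255],[0,0,0,30,-20,10,255],[0,0,0,30,-20,10,255]]]'
python3 - <<'E'
from h import *
im,P,s=snap('wrist','w7',scale=1.5); print(s['position'],s['orientation'])
cap=(P[...,2]>.132)&(P[...,2]<.155)&(P[...,1]<.14)&(P[...,1]>.04)
k,l,st,ce=cv2.connectedComponentsWithStats(cap.astype(np.uint8))
for i in range(1,k):
    if st[i,4]>40: t=P[l==i]*1000; r=cv2.minAreaRect(t[t[:,2]>np.percentile(t[:,2],95)-4][:,:2].astype(np.float32)); print(ce[i].round(),st[i,4],np.percentile(t[:,2],90).round(1),np.round(r[0],1),np.round(r[1],1),round(r[2]))
m=(P[...,1]>.16)&(P[...,1]<.32)&(P[...,0]>.52)&(P[...,0]<.58)&(P[...,2]>.03); q=P[m]*1000
for y in range(160,300,10):
    t=q[abs(q[:,1]-y)<2]; 
    if len(t): print(y,t[:,2].min().round(),t[:,2].max().round())
E
```

```text
time_s: 25.15
position: [0.5176, 0.076, 0.3125]
orientation: [0.001, 0.683, 0.73, 0.001]
contact_force: [0.9, -0.2, 0.6]
gripper_width: 0.0239
grasp_force: 0.0
time_s: 25.65
position: [0.5475, 0.0552, 0.3185]
orientation: [-0.0, 0.684, 0.729, -0.0]
contact_force: [0.9, 0.3, 0.4]
gripper_width: 0.0003
grasp_force: 0.0
[0.54753157 0.05516737 0.31845822] [-1.32848982e-04  6.84087840e-01  7.29399598e-01 -1.89245691e-04]
[238. 149.] 416 145.6 [523.3  95.8] [17.4 33.3] 2
[173. 151.] 454 145.5 [442.4  88.2] [18.4 33.3] 4
[288. 149.] 416 145.6 [585.9  99.8] [17.4 33.2] 4
[352. 151.] 432 145.6 [666.  103.3] [17.7 32.3] 6
[206. 153.] 427 145.5 [482.7  88.2] [17.7 33.6] 3
[321. 153.] 438 145.5 [626.3  97.6] [18.  33.5] 4
160 83.0 89.0
170 78.0 83.0
180 72.0 78.0
190 66.0 73.0
200 61.0 179.0
210 57.0 184.0
220 70.0 177.0
230 162.0 168.0
240 157.0 162.0
250 151.0 157.0
260 147.0 151.0
```

View pics/w7.png

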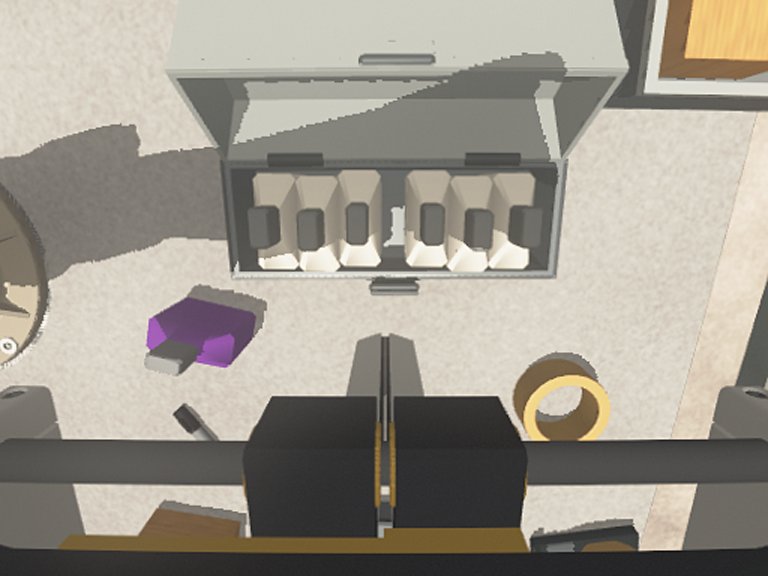

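All six caps stand at one height (145 mm), with refills between stock0–1 and stock2–3. Next I'll take closed fingers behind the lid.

```bash
python3 -m crank '[[[0,0,0,-2,50,0,255],[0,0,0,-2,110,0,255],[0,0,0,-2,170,0,255],[0,0,0,-2,220,0,255],[0,0,0,-2,250,0,255],[0,0,0,-2,250,-50,255],[0,0,0,-2,250,-100,255],[0,0,0,-2,250,-100,255]]]'  && python3 -m crank '[[[0,0,0,0,0,-40,255],[0,0,0,0,0,-70,255],[0,0,0,0,0,-85,255],[0,0,0,0,0,-85,255]]]'  && python3 -m crank '[[[0,0,0,0,-10,0,255],[0,0,0,0,-20,0,255],[0,0,0,0,-28,2,255],[0,0,0,0,-36,6,255],[0,0,0,0,-44,11,255],[0,0,0,0,-52,16,255],[0,0,0,0,-60,21,255],[0,0,0,0,-60,21,255]]]'
```

```text
time_s: 26.7
position: [0.5444, 0.3035, 0.2157]
orientation: [-0.001, 0.684, 0.729, -0.003]
contact_force: [0.1, -0.6, 0.1]
gripper_width: 0.0005
grasp_force: 0.0
time_s: 27.2
position: [0.5466, 0.3047, 0.1344]
orientation: [0.0, 0.685, 0.729, 0.0]
contact_force: [-0.5, 0.6, 0.7]
gripper_width: 0.0006
grasp_force: 0.0
time_s: 28.2
position: [0.5483, 0.2561, 0.1613]
orientation: [-0.002, 0.682, 0.731, 0.01]
contact_force: [-3.1, 43.0, 36.7]
gripper_width: 0.0009
grasp_force: 21.9
```

```bash
python3 - <<'E'
from h import *
im,P,s=snap('side','d8',crop=(120,170,376,340),scale=3); print(s['position'],s['contact_force'])
m=(P[...,1]>.13)&(P[...,1]<.32)&(P[...,0]>.42)&(P[...,0]<.47)&(P[...,2]>.02); q=P[m]*1000
for y in range(140,300,10):
    t=q[abs(q[:,1]-y)<3]
    if len(t): print(y,t[:,2].min().round(),t[:,2].max().round())
E
```

```text
[0.54829741 0.25608758 0.16130979] [-3.11944691 42.9639673  36.70434999]
140 656.0 677.0
150 653.0 672.0
160 648.0 663.0
170 189.0 655.0
180 185.0 647.0
190 181.0 638.0
200 177.0 629.0
210 66.0 622.0
220 88.0 610.0
230 122.0 600.0
240 155.0 596.0
250 291.0 563.0
260 291.0 295.0
270 285.0 294.0
280 253.0 296.0
```

View pics/d8.png

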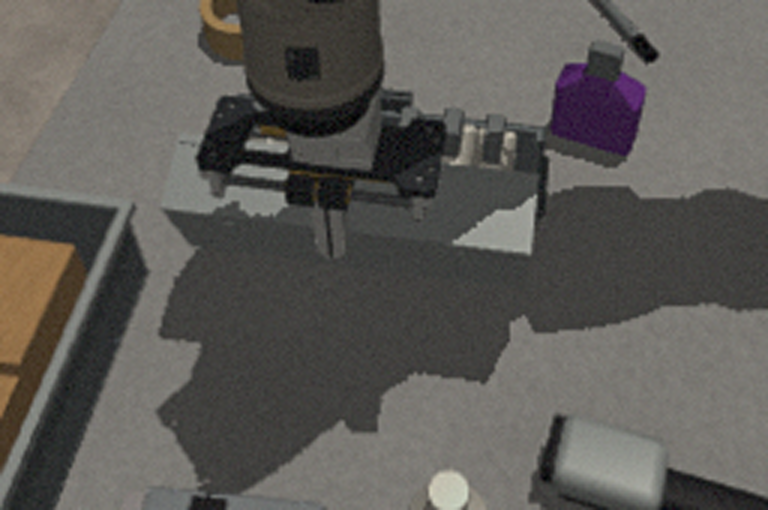

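Friction jammed the lid: the corner has to rise with the finger rather than slide up it, and the lid is now near 1.9 rad. I'll back off, then follow the corner's arc.

```bash
python3 -m crank '[[[0,0,0,0,20,0,255],[0,0,0,0,45,-8,255],[0,0,0,0,45,-17,255],[0,0,0,0,45,-17,255]]]'  && python3 -m crank '[[[0,0,0,0,-12,0,255],[0,0,0,0,-18,1,255],[0,0,0,0,-23,9,255],[0,0,0,0,-28,18,255],[0,0,0,0,-28,18,255]]]'
```

```text
time_s: 28.75
position: [0.546, 0.2883, 0.1367]
orientation: [-0.0, 0.685, 0.729, -0.001]
contact_force: [0.1, -0.4, 0.0]
gripper_width: 0.0004
grasp_force: 0.0
time_s: 29.38
position: [0.5473, 0.2618, 0.1574]
orientation: [0.0, 0.685, 0.729, 0.002]
contact_force: [0.8, 8.3, 4.4]
gripper_width: 0.0007
grasp_force: 4.0
```

```bash
python3 -m crank '[[[0,0,0,0,-4,8,255],[0,0,0,0,-9,16,255],[0,0,0,0,-15,23,255],[0,0,0,0,-21,30,255],[0,0,0,0,-27,35,255],[0,0,0,0,-33,39,255],[0,0,0,0,-33,39,255]]]'
```

```text
time_s: 30.25
position: [0.5466, 0.228, 0.1949]
orientation: [0.0, 0.685, 0.729, 0.0]
contact_force: [0.9, 1.0, 0.6]
gripper_width: 0.0005
grasp_force: 0.6
```

```bash
python3 -m crank '[[[0,0,0,0,-7,5,255],[0,0,0,0,-15,9,255],[0,0,0,0,-23,13,255],[0,0,0,0,-31,16,255],[0,0,0,0,-39,18,255],[0,0,0,0,-47,20,255],[0,0,0,0,-55,21,255],[0,0,0,0,-63,22,255]]]' && python3 -m crank '[[[0,0,0,0,-8,0,255],[0,0,0,0,-16,0,255],[0,0,0,0,-25,-1,255],[0,0,0,0,-33,-2,255],[0,0,0,0,-33,-2,255]]]'
```

```text
time_s: 31.25
position: [0.5463, 0.1648, 0.2165]
orientation: [-0.0, 0.685, 0.729, -0.0]
contact_force: [0.3, 0.8, 0.9]
gripper_width: 0.0007
grasp_force: 0.4
time_s: 31.88
position: [0.5462, 0.1315, 0.2143]
orientation: [-0.0, 0.685, 0.729, -0.0]
contact_force: [-0.8, -0.1, 0.2]
gripper_width: 0.0002
grasp_force: 0.0
```

```bash
python3 -m crank '[[[0,0,0,0,-8,-2,255],[0,0,0,0,-16,-4,255],[0,0,0,0,-24,-8,255],[0,0,0,0,-30,-8,255],[0,0,0,0,-30,-8,255],[0,0,0,0,-30,20,255],[0,0,0,0,-60,60,255],[0,0,0,0,-100,80,255]]]'
python3 - <<'E'
from h import *
im,P,s=snap('side','d9',crop=(120,170,376,340),scale=3); print(s['position'],s['contact_force'])
m=(P[...,1]>0)&(P[...,1]<.2)&(P[...,0]>.6)&(P[...,0]<.65)&(P[...,2]>.02); q=P[m]*1000
for y in range(10,200,15):
    t=q[abs(q[:,1]-y)<3]
    if len(t): print(y,t[:,2].min().round(),t[:,2].max().round())
E
```

```text
time_s: 32.88
position: [0.5468, 0.0331, 0.2967]
orientation: [0.001, 0.684, 0.73, 0.001]
contact_force: [1.0, -0.2, -0.6]
gripper_width: 0.0006
grasp_force: 0.0
[0.54679309 0.0331228  0.29673689] [ 1.0352609  -0.21070706 -0.61302051]
10 402.0 431.0
25 388.0 431.0
40 394.0 431.0
55 163.0 431.0
70 162.0 431.0
85 161.0 166.0
100 159.0 165.0
115 158.0 164.0
130 157.0 162.0
145 155.0 161.0
160 29.0 158.0
```

View pics/d9.png

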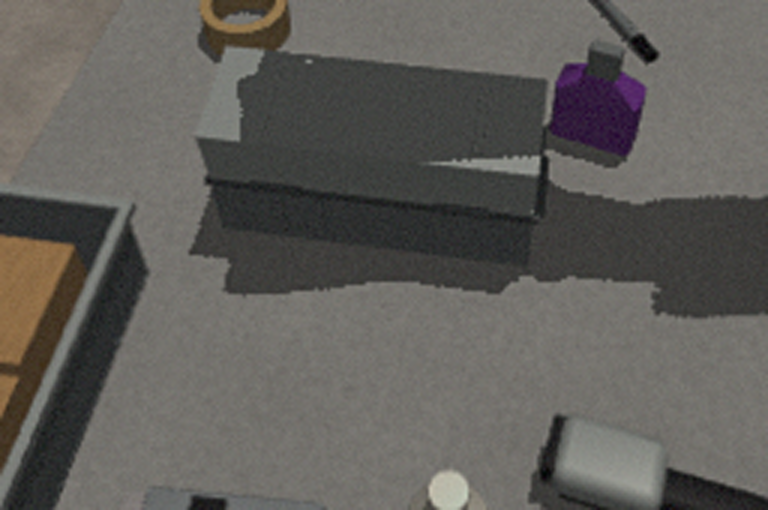

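The lid has dropped onto its catch, with its top tilting from 163 to 156 mm. Next I'll press at lid_front, about (557, 54).

```bash
python3 -m crank '[[[0,0,0,10,21,-50,255],[0,0,0,10,21,-90,255],[0,0,0,10,21,-110,255],[0,0,0,10,21,-117,255],[0,0,0,10,21,-117,255]]]' 20 && python3 -m crank '[[[0,0,0,0,0,-4,255],[0,0,0,0,0,-7,255],[0,0,0,0,0,-9,255],[0,0,0,0,0,-11,255],[0,0,0,0,0,-12,255],[0,0,0,0,0,-12,255]]]'
```

```text
time_s: 33.55
position: [0.5567, 0.0536, 0.1782]
orientation: [0.0, 0.685, 0.729, 0.0]
contact_force: [-0.4, 0.1, -0.0]
gripper_width: 0.0001
grasp_force: 0.0
time_s: 34.3
position: [0.5566, 0.0533, 0.166]
orientation: [0.0, 0.685, 0.729, 0.0]
contact_force: [0.3, 0.0, 0.6]
gripper_width: 0.0005
grasp_force: 0.0
```

```bash
python3 -m crank '[[[0,0,0,0,0,-1,255],[0,0,0,0,0,-2,255],[0,0,0,0,0,-3,255],[0,0,0,0,0,-3,255]]]'
```

```text
time_s: 34.8
position: [0.5564, 0.0537, 0.164]
orientation: [0.0, 0.684, 0.729, -0.0]
contact_force: [-10.3, -2.6, 26.4]
gripper_width: 0.0003
grasp_force: 13.2
```

```bash
python3 -m crank '[[[0,0,0,0,0,20,255],[0,0,0,0,0,70,255],[0,0,0,-30,-60,130,255],[0,0,0,-60,-120,160,255],[0,0,0,-60,-180,160,255],[0,0,0,-60,-240,160,255],[0,0,0,-60,-240,160,255],[0,0,0,-60,-240,160,255]]]'
python3 - <<'E'
from h import *
im,P,s=snap('side','d10',crop=(100,90,400,315),scale=2.6); print(s['position'],s['contact_force'])
m=(P[...,1]>0)&(P[...,1]<.2)&(P[...,0]>.6)&(P[...,0]<.65)&(P[...,2]>.02); q=P[m]*1000
for y in range(10,200,15):
    t=q[abs(q[:,1]-y)<3]
    if len(t): print(y,t[:,2].min().round(),t[:,2].max().round())
E
```

```text
time_s: 35.8
position: [0.496, -0.1885, 0.3229]
orientation: [0.0, 0.686, 0.728, 0.0]
contact_force: [-0.2, 0.5, -0.3]
gripper_width: 0.0009
grasp_force: 0.0
[ 0.49595276 -0.18845277  0.32292519] [-0.16066011  0.52844406 -0.33505941]
55 153.0 159.0
70 154.0 159.0
85 154.0 161.0
100 154.0 159.0
115 154.0 159.0
130 154.0 161.0
145 155.0 158.0
160 23.0 152.0
```

View pics/d10.png

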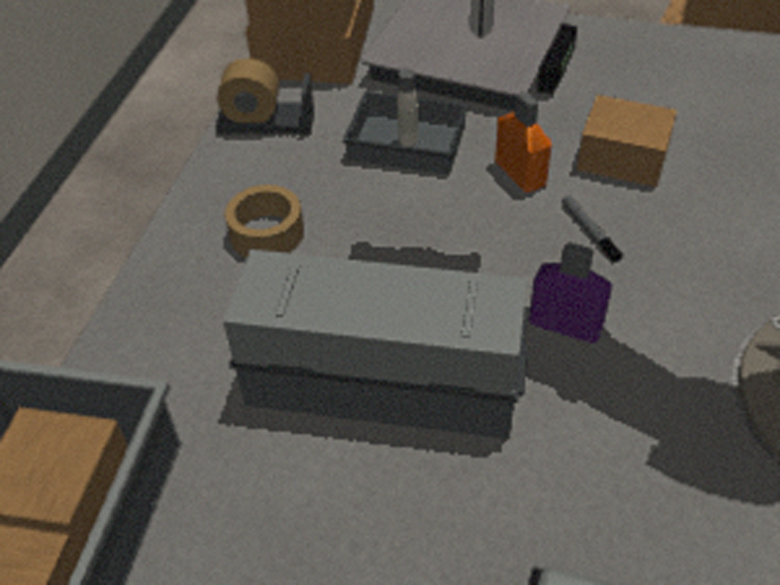

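The lid is level at 156 mm, fully shut. The stray stands in the tray at (407,110), no refill is left on the bench and the bystanders are in place.

```bash
python3 -c "
from rig import sign_off; print(sign_off())"
```

```text
the job is handed in; nothing more can be done
None
```

The job is handed in after about 36 s of robot time: the one stray stands in the returns tray, both refills stand on the case floor in their own gaps (stock0–1 and stock2–3), and the lid is snapped shut; my first push on the lid jammed at about 56 N, so I backed off and redid it gently.

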